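# Raise the document camera to its second stop and hold it for the clamp

## Task

The page under the document camera is cut off, so the camera has to go up: pinch the grip on top of the camera's column so that the side button is pressed fully in, then draw the head steadily straight up past the first stop to the second stop, the top of its travel. Finish there holding the head up with the button still pressed in (I shall tighten the collar while you hold); do not put it down or let go. Leave the copy lamp beside it, the page weight and the other things on the desk as they are.

Things in the scene. Friction and masses are not known exactly. Their poses are not given: they have to be found in the camera images.
- doccam: document camera, fixed to the desk. Origin on the column's axis at desk level, z up, -x from the column towards the camera head. Grey bed 275 x 215 x 12 mm (217 mm in front of the axis, 58 mm behind) with a page on it; column 34 mm across, black collar 42 mm across, its top 134 mm up; a black grip block on top; a boom forward to the black camera head, 60 x 66 x 34 mm, 152 mm in front.
- doccam_grip (a point): point in the camera's black grip block, on the column's axis at the height of the button's centre, 165 mm above the desk with the head down; moves with the head. Axes as doccam. The block is 40 mm (x) by 34 mm (y), from 28 mm below to 22 mm above this point. +y face: push button; -y face: flat thumb pad. Both sides and the space above are free; pinch along y.
- doccam_button_face (a point): centre of the outer face of the camera's push button: a round plain aluminium plunger 22 mm across, standing 7 mm out of the grip block's +y face, pressed towards -y. It moves 5 mm (2 mm stay proud: block and pressed button measure 36 mm along y); 2.7 N to start, 7.2 N fully in; springs out when let go.
- doccam_button (a joint): travel of the camera's button in m: 0 out, 0.005 fully in. The catch lets go of the column beyond 0.003.
- doccam_head (a joint): height of the camera head on its telescopic column in m: 0 down (as at the start), 0.07 first stop, 0.14 second stop, the solid end of travel. With the button out the catch locks it at each of these. With the button in it runs freely: 0.3 to 0.6 kg with 1 N friction and 25 N per m/s damping, so 4 to 10 N to raise; it sinks if let go.
- lamp: copy lamp, fixed to the desk, on the same kind of column with the same grip block and button, but its head is an aluminium light bar 200 mm wide across the boom, 112 mm in front of the axis, and its foot is only 130 mm square. Frame as doccam. Not to be raised. Camera and lamp may stand either way round, left or right.
- lamp_head (a joint): height of the lamp head on its column in m, 0 at the start; leave it there.
- page_weight_center (a point): centre of the loose steel bar, 20 x 170 x 12 mm, that lies across the near end of the camera's bed. Leave it.
- stapler_center (a point): centre of a black stapler 145 x 36 x 52 mm standing on the desk behind and between the columns. Leave it.
- loupe_center (a point): centre of a glass dome loupe 68 mm across and 31 mm high, on the desk behind the left column. Leave it.
- clip_dish_center (a point): centre of a round black dish of paper clips, 72 mm across and 28 mm high, on the desk behind the right column. Leave it.
- mug_center (a point): centre of a white mug 82 mm across and 95 mm high at the right side of the desk. Leave it.
- pen_pot_center (a point): centre of a dark round pen pot, 80 mm across, 100 mm high, its pens up to 170 mm above the desk, at the right side of the desk. Leave it.
- tape_dispenser_center (a point): centre of a black tape dispenser 150 x 62 x 88 mm at the left side of the desk. Leave it.
- stamp_center (a point): centre of a wooden hand stamp 38 mm across and 73 mm high at the left side of the desk. Leave it.

How it is judged:
On the way, in this order (a step that is already met when the one before it is completed fails the run):
1. the camera's grip is pinched with the button pressed in while the head is still down (value of joint doccam_button above 0.0035 m and value of joint doccam_head below 0.02 m and contact force between the fingers and doccam_head above 3 N), for 0.1 s.
2. the head is drawn up past the first stop with the button held in (value of joint doccam_head above 0.08 m and value of joint doccam_button above 0.003 m and contact force between the fingers and doccam_head above 3 N), for 0.1 s.
At the end, for the whole second after the job is handed in: Camera head within 7 mm of its second stop and still (under 10 mm/s), held by the gripper with the button at least 3.5 mm in, so the catch is open and only the hand carries it; lamp head down (5 mm), page weight (20 mm) and other loose things (30 mm) where they were (value of joint doccam_head above 0.133 m and velocity of joint doccam_head between -0.01 and 0.01 m/s and value of joint doccam_button above 0.0035 m and contact force between the fingers and doccam_head above 3 N and value of joint lamp_head below 0.005 m and distance of page_weight_center from where it was at the start of the episode below 0.02 m and distance of each of stapler_center, loupe_center, clip_dish_center, mug_center, pen_pot_center, tape_dispenser_center, stamp_center from where it was at the start of the episode below 0.03 m); the arm keeps its last pose, push and grip.
It fails at once if the camera head is jerked up or dropped (faster than 0.35 m/s) (velocity of joint doccam_head above 0.35 m/s or velocity of joint doccam_head below -0.35 m/s).
It fails at once if the copy lamp is raised (value of joint lamp_head above 0.01 m).
It fails at once if the page weight or another loose thing on the desk is pushed away (distance of page_weight_center from where it was at the start of the episode above 0.03 m or distance of any of stapler_center, loupe_center, clip_dish_center, mug_center, pen_pot_center, tape_dispenser_center, stamp_center from where it was at the start of the episode above 0.04 m).
It also fails if it takes over 35 s, if anything falls off the work surface, if the arm or the gripper's body presses on something with over 40 N, if the wrist force passes 120 N, or if a joint passes its speed limit or range.

## Robot

A 6-joint arm with a two-finger parallel gripper is mounted at the origin on the work surface. World frame = base frame: x ahead of the robot, y to its left, z up, the work surface at z = 0. Lengths are in m, angles in rad, forces in N, time in s.
With the tool pointing down it reaches from about 0.4 to 0.825 m from the base axis. Payload 7 kg.
Tool frame: the origin (TCP) lies midway between the tips of the shut fingers; the grasp point (between the pads) lies 19 mm behind it; z points along the fingers, y is the line along which they close (so a half turn about z gives the same grasp; the last joint's range is limited). The gripper opens to 88 mm and grips with 3 to 60 N. Pads are 19 mm wide; open, the fingers measure 130 mm over their backs; the gripper's body (78 mm by 193 mm) begins 47 mm behind the grasp point.
Start: joints at [1.516, 0.359, 0.012, 0, -1.224, -0.288], TCP at [0.227, 0.636, 0.227] pointing down, gripper open.
Joint ranges: [-3.07, 3.07], [-1.43, 2.12], [-1.02, 1.25], [-3.03, 1.67], [-3.05, -0], [-3.03, 3.03]. Speed limits (rad/s): [2.39, 2.39, 3.01, 3.14, 3.14, 3.14].

## Interface

Orientations are given as [roll, pitch, yaw] about the fixed x, y, z axes, in that order (R = Rz(yaw) Ry(pitch) Rx(roll)).
In Python, from station import arm gives the robot as it stands.
- The arm moves only by the tool servo_tool, never from a script. Its argument "deltas" is a list of rows, each a list of 7 numbers: the closure, from -1 (fully open) to 1 (shut), then the shift along the tool's x, y, z in mm, then the turn, a rotation vector about the tool's x, y, z in degrees. In form: [[gripper, x, y, z, ax, ay, az], ...]. A call has 1 to 20 rows; each row shifts and turns the commanded pose from where the row before left it, along the tool's axes as they then stand; what a row does not reach is not made up. A row lasts 1/12 s, in which the tool goes at most 41.7 mm and 7.16 degrees, less where a joint would pass 70% of its speed; a pose out of reach is approached as far as the arm can. A call is refused whole if a number of a shift passes 41.7 or a number of a turn 7.16, either way. A call with a gripper value outside its range is refused whole. The fingers move at their own pace and stop on an object; "squeeze" is the grip in N (left out, the last holds). Time passes only in rows, so rows that do not move let the fingers close. It gives the time, the measured TCP pose, the force, the opening and the grip force at its end, in the units of the state.
- arm.get_state(): the state, without advancing time (a new reading comes with each control period).
- arm.grab_frame(name): name is "scene" or "side" or "wrist"; returns a dict with "color" (420x560x3 uint8, red, green, blue), "K" (3x3 intrinsics, pixels), "position" and "orientation" of the camera in the world. Camera axes: x right, y down, z forward; pixel columns grow to the right and rows downward; lengths in m; the calibration is good to about 2 mm. The wrist camera is an equidistant fisheye: a pixel r from the principal point sees the ray r / f radians off the axis. A picture is of the moment at which its call begins. There is no depth.
- arm.job_done(): hands the job in; it is judged then, once.
Trained networks look in a picture, given as the dict that the camera call returned (one of the last four; its "shot" number tells which), for a name from the list of things; names that differ only in an ending like _2 or _b are one class to them, and where a whole thing is asked for, a point or a joint stands for the part that bears it (a point fixed in the world has none). Each returns a list of dicts, best first, with "conf" (0 to 1); they miss things now and then, are a little off and sometimes report something else, mostly with a low value. They report only what shows in the picture. A call takes as long as a camera call.
- arm.recognise(query, picture): "at" ([x, y, z] in m, in the coordinates of the camera as it stood for that picture, good to about 4 mm: the middle of the surface that is visible of it).
The state is a dict: "t": time; "q": joint angles; "qd": joint speeds; "joint_efforts": joint torques, N m; "eef_pos": TCP position; "ee_rot": TCP orientation; "force": force on the tool from outside, world axes, zero at the start; "moment": the same for the moment, N m; "width": finger opening in m; "gripper_force": force on a finger pad.
Only numpy, scipy, OpenCV 4.12 (cv2) and the standard library are available. Lean on these libraries where they do the work, as an engineer would, in place of code of your own. Each camera call takes 0.05 s, during which the arm holds its last target. There are 200 camera calls.

## Working session

There is one attempt and no reset: what is moved stays moved. The work goes in short steps, Python scripts to look and compute and a tool call to move; the robot and the scene stay as the last step left them, time stands still between calls to the robot, and variables do not carry over. Pictures are saved under pics/ and viewed, at most 10 in all, crops included, and the job is handed in when it is done.

Besides the shell and the picture viewer there is one more tool, called after "Request:" in YAML: its name, and indented under it one key for each argument. servo_tool: Moves the arm, as the interface text tells. Its arguments: {"type":"object","properties":{"deltas":{"type":"array","items":{"type":"array","items":{"type":"number"}}},"squeeze":{"type":"number"}},"required":["deltas"]}

```bash
mkdir -p pics
cat > h.py <<'E'
import numpy as np, cv2
from station import arm
from scipy.spatial.transform import Rotation as R
def rot(o):
    o=np.array(o,float)
    if o.shape==(3,3): return o
    if o.size==4: return R.from_quat(o).as_matrix()
    return R.from_euler('xyz',o).as_matrix()
def look(cam,names,n=2):
    f=arm.grab_frame(cam); M=rot(f["orientation"])
    for q in names:
        for d in arm.recognise(q,f)[:n]:
            p=np.array(d["at"]); uv=f["K"]@p/p[2]
            print(cam,q,round(d["conf"],2),np.round(M@p+f["position"],3),uv[:2].round())
    return f
def save(f,name): cv2.imwrite("pics/"+name,cv2.cvtColor(f["color"],cv2.COLOR_RGB2BGR))
E
python3 - <<'E'
from h import *
s=arm.get_state(); print(s)
N=["doccam","doccam_grip","doccam_button_face","lamp","page_weight_center","stapler_center","mug_center","pen_pot_center","tape_dispenser_center","stamp_center"]
a=look("scene",N); print(a["position"],a["orientation"]); b=look("side",N); print(b["position"])
cv2.imwrite("pics/a.png",cv2.cvtColor(np.vstack([a["color"],b["color"]]),cv2.COLOR_RGB2BGR)[:, :]) 
save(a,"a1.png");save(b,"b1.png")
E
```

```text
{'t': 0.0, 'q': array([ 1.51606573e+00,  3.59388207e-01,  1.10484239e-02, -3.38766135e-04,
       -1.22411832e+00, -2.88076506e-01]), 'qd': array([ 0.00016594,  0.00271904, -0.00068777,  0.00154759, -0.00199616,
       -0.00139585]), 'joint_efforts': array([ 2.71109166e-03, -5.82714236e+01,  2.93059194e+01,  6.99727759e+00,
        6.92254049e-03, -1.33643566e-04]), 'eef_pos': array([0.22676858, 0.63523598, 0.22561936]), 'ee_rot': array([ 3.13990887e+00, -1.66831060e-04, -3.42922331e-01]), 'force': array([ 0.37295593, -0.93415289,  0.26421102]), 'moment': array([ 0.00587802, -0.01896769, -0.01656461]), 'gripper_force': 0.0, 'width': 0.08741702068845139}
scene doccam 0.86 [0.492 0.171 0.013] [338. 209.]
scene doccam_grip 0.78 [0.437 0.171 0.174] [342. 170.]
scene lamp 0.81 [ 0.561 -0.228  0.128] [221. 205.]
scene page_weight_center 0.6 [0.364 0.157 0.023] [334. 179.]
scene stapler_center 0.92 [ 0.769 -0.031  0.053] [278. 274.]
scene mug_center 0.63 [ 0.467 -0.523  0.057] [144. 192.]
scene pen_pot_center 0.64 [ 0.605 -0.53   0.078] [131. 222.]
scene pen_pot_center 0.47 [0.771 0.169 0.0
[... 305 characters left out ...]
[0.418 0.178 0.17 ] [282. 262.]
side doccam_button_face 0.67 [0.414 0.179 0.168] [283. 263.]
side doccam_button_face 0.58 [ 0.54  -0.22   0.149] [328. 168.]
side lamp 0.96 [ 0.542 -0.221  0.148] [328. 168.]
side lamp 0.24 [0.36  0.173 0.02 ] [299. 299.]
side page_weight_center 0.84 [0.362 0.172 0.018] [298. 299.]
side stapler_center 0.79 [ 0.738 -0.025  0.044] [248. 195.]
side stapler_center 0.36 [ 0.581 -0.51   0.078] [360. 137.]
side mug_center 0.73 [ 0.459 -0.492  0.058] [384. 157.]
side pen_pot_center 0.96 [ 0.582 -0.513  0.078] [360. 137.]
side pen_pot_center 0.63 [ 0.771 -0.176  0.018] [269. 173.]
side stamp_center 0.68 [0.608 0.514 0.026] [151. 334.]
[0.05890191 0.62672196 1.05927601]
```

View pics/a1.png

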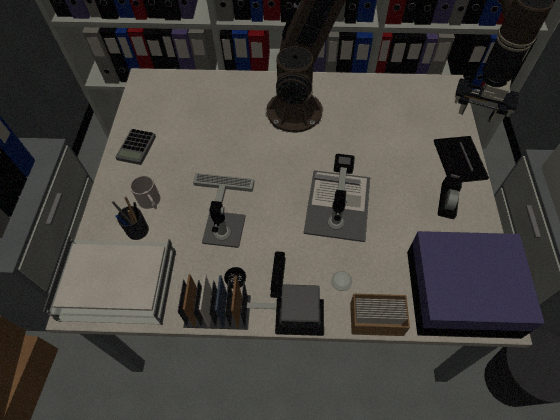

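View pics/b1.png

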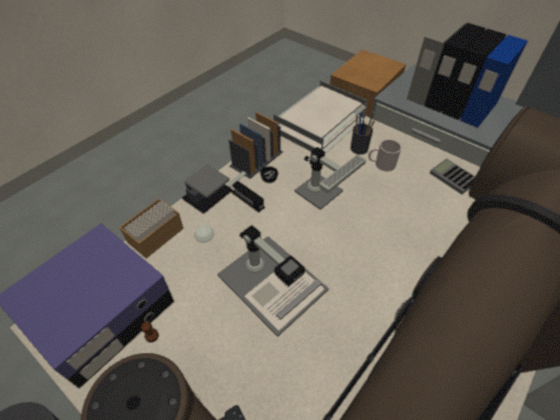

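Run:
```python
import cv2,numpy as np
a=cv2.imread("pics/a1.png")[140:250,295:385]; b=cv2.imread("pics/b1.png")[215:325,210:330]
g=lambda i:cv2.resize(np.clip((i/255.)**.6*255,0,255).astype('uint8'),None,fx=3.7,fy=3.7,interpolation=cv2.INTER_CUBIC)
cv2.imwrite("pics/c.png",np.hstack([g(a),g(b)]))
```

```text
(no output)
```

View pics/c.png

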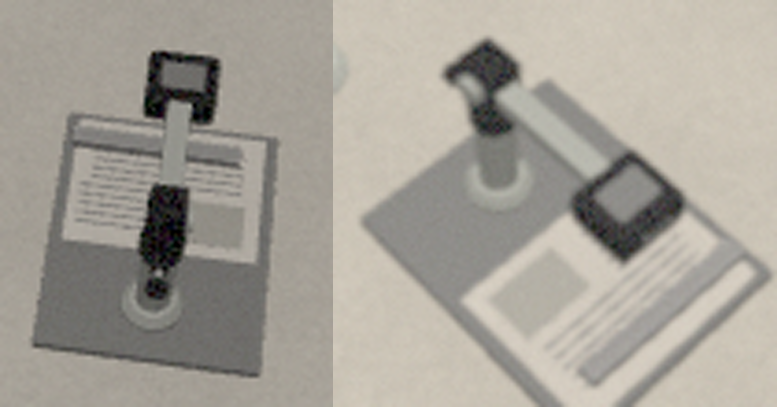

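Run:
```python
from h import *
def onplane(f,uv,z):
    r=rot(f["orientation"])@np.linalg.inv(f["K"])@np.array([*uv,1]); p=np.array(f["position"]); return (p+r*(z-p[2])/r[2])
a=arm.grab_frame("scene"); b=arm.grab_frame("side")
A=lambda x,y:(295+x/3.7,140+y/3.7); B=lambda x,y:(210+(x-333)/3.7,215+y/3.7)
c=[onplane(a,A(*p),.012) for p in [(70,112),(278,138),(258,377),(33,346)]]
for x in c: print(x.round(3))
far=(c[2]+c[3])/2; near=(c[0]+c[1])/2; d=(far-near)/np.linalg.norm(far-near)
print("len",np.linalg.norm(far-near),np.linalg.norm(c[2]-c[3]),"axis",near+d*.217,"yaw",np.degrees(np.arctan2(d[1],d[0])))
for p in [(360,218),(548,80),(768,272)]: print("side",onplane(b,B(*p),.012).round(3))
print("blocktop scene",onplane(a,A(168,222),.187)," side",onplane(b,B(485,55),.187))
s=arm.get_state()
```

```text
[0.32  0.085 0.012]
[0.347 0.296 0.012]
[0.622 0.259 0.012]
[0.595 0.05  0.012]
len 0.2772587438885968 0.21067720388721456 axis [0.54854187 0.16253349 0.012     ] yaw -7.333591882899852
side [0.609 0.26  0.012]
side [0.58  0.052 0.012]
side [0.316 0.087 0.012]
blocktop scene [0.56718218 0.1610126  0.187     ]  side [0.54565907 0.16006171 0.187     ]
```

Request:
servo_tool:
  deltas:
    - [-1,0,0,-20,0,0,-6.1]
    - [-1,0,0,-20,0,0,-6.1]
    - [-1,23.3,26.8,0,0,0,0]
    - [-1,23.3,26.8,0,0,0,0]
    - [-1,23.3,26.8,0,0,0,0]
    - [-1,23.3,26.8,0,0,0,0]
    - [-1,23.3,26.8,0,0,0,0]
    - [-1,23.3,26.8,0,0,0,0]
    - [-1,23.3,26.8,0,0,0,0]
    - [-1,23.3,26.8,0,0,0,0]
    - [-1,23.3,26.8,0,0,0,0]
    - [-1,23.3,26.8,0,0,0,0]
    - [-1,23.3,26.8,0,0,0,0]
    - [-1,23.3,26.8,0,0,0,0]
    - [-1,23.3,26.8,0,0,0,0]
    - [-1,23.3,26.8,0,0,0,0]
    - [-1,23.3,26.8,0,0,0,0]
    - [-1,23.3,26.8,0,0,0,0]
    - [-1,0,0,0,0,0,0]
    - [-1,0,0,0,0,0,0]

```text
t: 2.87
eef_pos: [0.5417, 0.1605, 0.2664]
ee_rot: [3.141, 0.0, -0.133]
force: [0.1, 0.5, 0.3]
width: 0.0874
gripper_force: 0.0
```

Run:
```python
from h import *
s=arm.get_state();print(s["t"],s["eef_pos"],s["ee_rot"])
f=arm.grab_frame("wrist");M=rot(f["orientation"]);print(f["position"],M,f["K"])
for q in ["doccam_grip","doccam_button_face"]:
  for d in arm.recognise(q,f)[:2]: print(q,d["conf"],(M@d["at"]+f["position"]).round(4))
cv2.imwrite("pics/w1.png",cv2.cvtColor(f["color"],cv2.COLOR_RGB2BGR))
```

```text
2.8667 [0.54174605 0.16045598 0.26637821] [ 3.14130323e+00  2.22789990e-04 -1.33356707e-01]
[0.60820789 0.14976926 0.42543122] [[-1.33017892e-01 -9.58812465e-01 -2.50967921e-01]
 [-9.91113533e-01  1.28798227e-01  3.32412501e-02]
 [ 4.52098416e-04  2.53159384e-01 -9.67424479e-01]] [[325.1922621    0.         283.36732257]
 [  0.         325.1922621  209.85656539]
 [  0.           0.           1.        ]]
doccam_button_face 0.7 [0.5377 0.1642 0.1845]
doccam_button_face 0.53 [0.5445 0.1803 0.1722]
```

View pics/w1.png

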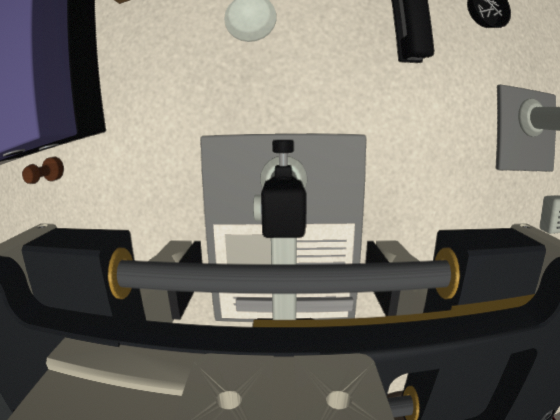

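Run:
```python
from h import *
f=arm.grab_frame("wrist");M=rot(f["orientation"]);K=f["K"]
def ray(u,v,z):
    x=(u-K[0,2])/K[0,0];y=(v-K[1,2])/K[1,1];t=np.hypot(x,y)
    d=M@np.array([x/t*np.sin(t),y/t*np.sin(t),np.cos(t)]);return f["position"]+d*(z-f["position"][2])/d[2]
s=arm.get_state();T=rot(s["ee_rot"])
for u,v,z in [(264,237,.187),(305,237,.187),(263,182,.187),(305,182,.187),(257,208,.165),(202,136,.012),(366,135,.012),(270,160,.012),(300,160,.012)]:
    p=ray(u,v,z);print(u,v,p.round(4),"tool",(1e3*(T.T@(p-s["eef_pos"]))).round(1))
```

```text
264 237 [0.5256 0.178  0.187 ] tool [-16.9 -12.9  79.7]
305 237 [0.5215 0.1464 0.187 ] tool [-16.9  19.   79.7]
263 182 [0.5686 0.1725 0.187 ] tool [ 26.4 -13.   79.7]
305 182 [0.5645 0.1415 0.187 ] tool [26.4 18.3 79.7]
257 208 [0.544  0.1825 0.165 ] tool [  0.8 -19.7 101.7]
202 136 [0.611  0.2574 0.012 ] tool [  57.6 -102.5  254.7]
366 135 [0.5851 0.0477 0.012 ] tool [ 58.8 108.7 254.7]
270 160 [0.5673 0.1746 0.012 ] tool [ 24.9 -14.8 254.7]
300 160 [0.5624 0.1366 0.012 ] tool [ 24.9  23.4 254.7]
```

Request:
servo_tool:
  deltas:
    - [-1,2,2.5,20,0,0,0]
    - [-1,0,0,20,0,0,0]
    - [-1,0,0,20,0,0,0]
    - [-1,0,0,20,0,0,0]
    - [-1,0,0,20,0,0,0]
    - [-1,0,0,20,0,0,0]
    - [-1,0,0,0,0,0,0]
    - [-1,0,0,0,0,0,0]
  squeeze: 30

```text
t: 3.73
eef_pos: [0.542, 0.1601, 0.1462]
ee_rot: [3.14, 0.001, -0.128]
force: [0.1, -0.1, 1.3]
width: 0.0879
gripper_force: 0.0
```

Run:
```python
from h import *
s=arm.get_state();print(s["t"],s["eef_pos"],s["ee_rot"],s["force"])
f=arm.grab_frame("wrist"); g=arm.grab_frame("side")
i=cv2.resize(f["color"],(400,300)); j=cv2.resize(g["color"][200:320,190:350],(400,300),interpolation=cv2.INTER_CUBIC)
cv2.imwrite("pics/w2.png",cv2.cvtColor(np.hstack([i,j]),cv2.COLOR_RGB2BGR))
```

```text
3.7333 [0.54198581 0.16008994 0.14624157] [ 3.14012158e+00  1.27221561e-03 -1.28103076e-01] [ 0.09166755 -0.12430376  1.30621522]
```

View pics/w2.png

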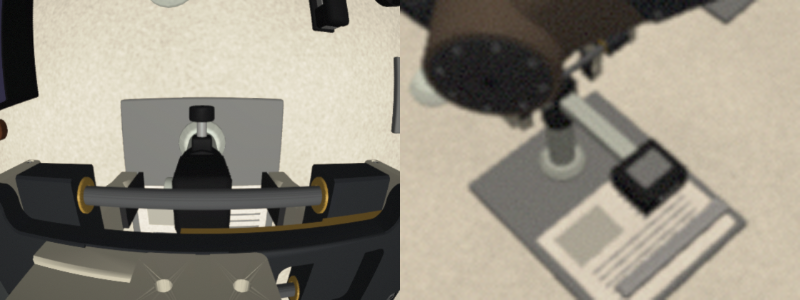

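The block sits between the fingers (wrist columns ~174–232, fingers at ~133 and ~272), so it is centred. I'll close now.

Request:
servo_tool:
  deltas:
    - [0.2,0,0,0,0,0,0]
    - [0.2,0,0,0,0,0,0]
    - [0.2,0,0,0,0,0,0]
    - [1,0,0,0,0,0,0]
    - [1,0,0,0,0,0,0]
    - [1,0,0,0,0,0,0]
    - [1,0,0,0,0,0,0]
    - [1,0,0,0,0,0,0]
    - [1,0,0,0,0,0,0]
    - [1,0,0,0,0,0,0]
  squeeze: 30

```text
t: 4.67
eef_pos: [0.5431, 0.1613, 0.1466]
ee_rot: [-3.139, -0.001, -0.129]
force: [-0.9, 8.3, -1.1]
width: 0.0357
gripper_force: 30.0
```

Request:
servo_tool:
  deltas:
    - [1,0.5,-0.6,0,0,0,0]
    - [1,0.5,-0.6,0,0,0,0]
    - [1,0,0,-2,0,0,0]
    - [1,0,0,-4,0,0,0]
    - [1,0,0,-6,0,0,0]
    - [1,0,0,-6,0,0,0]
    - [1,0,0,-6,0,0,0]
    - [1,0,0,-6,0,0,0]
    - [1,0,0,-6,0,0,0]
    - [1,0,0,-4,0,0,0]
    - [1,0,0,0,0,0,0]

```text
t: 5.58
eef_pos: [0.5431, 0.1614, 0.1865]
ee_rot: [-3.141, 0.001, -0.13]
force: [-4.1, 5.6, -3.7]
width: 0.0357
gripper_force: 30.0
```

Request:
servo_tool:
  deltas:
    - [1,0,-0.5,-4,0,0,0]
    - [1,0,-0.5,-6,0,0,0]
    - [1,0,0,-6,0,0,0]
    - [1,0,0,-6,0,0,0]
    - [1,0,0,-6,0,0,0]
    - [1,0,0,-6,0,0,0]
    - [1,0,0,-6,0,0,0]
    - [1,0,0,-6,0,0,0]
    - [1,0,0,-6,0,0,0]
    - [1,0,0,-6,0,0,0]
    - [1,0,0,-6,0,0,0]
    - [1,0,0,-6,0,0,0]
    - [1,0,0,-6,0,0,0]
    - [1,0,0,-4,0,0,0]
    - [1,0,0,0,0,0,0]
    - [1,0,0,0,0,0,0]

```text
t: 6.92
eef_pos: [0.5431, 0.1614, 0.2674]
ee_rot: [-3.142, 0.001, -0.13]
force: [-6.3, 2.7, -2.9]
width: 0.0358
gripper_force: 30.0
```

Run:
```python
from h import *
s=arm.get_state();print(s["t"],s["eef_pos"],s["force"])
f=arm.grab_frame("wrist"); g=arm.grab_frame("side")
i=cv2.resize(f["color"],(400,300)); j=cv2.resize(g["color"][180:300,190:350],(400,300),interpolation=cv2.INTER_CUBIC)
cv2.imwrite("pics/w3.png",cv2.cvtColor(np.hstack([i,j]),cv2.COLOR_RGB2BGR))
```

```text
6.9167 [0.5430695  0.16137357 0.26735075] [-6.28688751  2.67807681 -2.85019074]
```

View pics/w3.png

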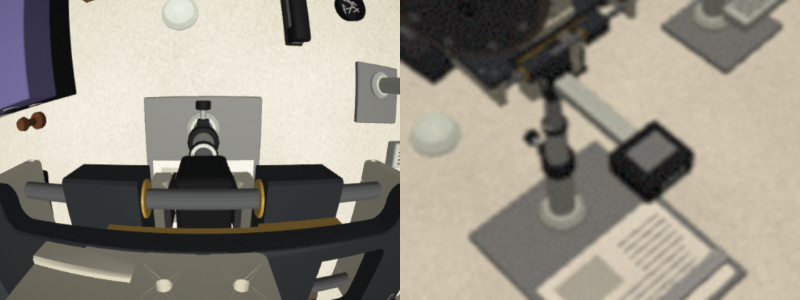

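The head is rising with the grip: the column is extended and the camera head is well above the bed. Next I'll ease it to the end stop.

Request:
servo_tool:
  deltas:
    - [1,0.5,0,-3,0,0,0]
    - [1,0.5,0,-3,0,0,0]
    - [1,0,0,-3,0,0,0]
    - [1,0,0,-3,0,0,0]
    - [1,0,0,-2,0,0,0]
    - [1,0,0,-2,0,0,0]
    - [1,0,0,-1.5,0,0,0]
    - [1,0,0,-1,0,0,0]
    - [1,0,0,0,0,0,0]
    - [1,0,0,0,0,0,0]

```text
t: 7.85
eef_pos: [0.543, 0.1613, 0.2851]
ee_rot: [3.141, 0.003, -0.13]
force: [-10.7, 3.7, -3.4]
width: 0.0358
gripper_force: 30.0
```

Request:
servo_tool:
  deltas:
    - [1,-0.7,0,-1,0,0,0]
    - [1,-0.7,0,-1,0,0,0]
    - [1,-0.6,0,-0.5,0,0,0]
    - [1,0,0,0,0,0,0]
    - [1,0,0,0,0,0,0]
    - [1,0,0,0,0,0,0]

```text
t: 8.35
eef_pos: [0.543, 0.1614, 0.2867]
ee_rot: [3.141, 0.001, -0.13]
force: [4.8, -0.7, -18.6]
width: 0.036
gripper_force: 30.0
```

Request:
servo_tool:
  deltas:
    - [1,0.3,0,0.6,0,0,0]
    - [1,0,0,0,0,0,0]
    - [1,0,0,0,0,0,0]
    - [1,0,0,0,0,0,0]
    - [1,0,0,0,0,0,0]
    - [1,0,0,0,0,0,0]
  squeeze: 40

```text
t: 8.85
eef_pos: [0.543, 0.1614, 0.2867]
ee_rot: [3.141, 0.001, -0.13]
force: [2.5, -2.6, -15.7]
width: 0.0357
gripper_force: 40.0
```

Run:
```python
from h import *
f=arm.grab_frame("wrist"); g=arm.grab_frame("side")
i=cv2.resize(f["color"],(400,300)); j=cv2.resize(g["color"][180:300,190:350],(400,300),interpolation=cv2.INTER_CUBIC)
cv2.imwrite("pics/w4.png",cv2.cvtColor(np.hstack([i,j]),cv2.COLOR_RGB2BGR))
s=arm.get_state();print(s["t"],s["eef_pos"],s["force"],s["width"],s["gripper_force"])
```

```text
8.95 [0.54299345 0.16133451 0.28671274] [  2.33424101  -2.72742329 -16.56244461] 0.03567866274771179 40.01844942569733
```

View pics/w4.png

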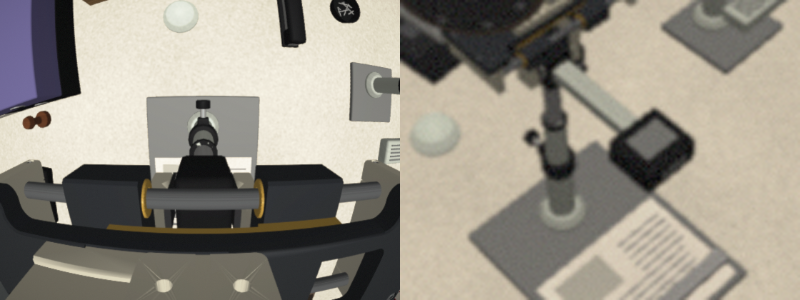

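The block sits in the fingers as before, the rise measures 140 mm, and the grip pushes lightly against the stop with the width showing the button fully in.

```bash
python3 -c "
from station import arm
print(arm.job_done())"
```

```text
the job is handed in; nothing more can be done
None
```

The camera head is up at its second stop (about 140 mm by the arm's reading), held with the button fully in and the grip at 40 N; nothing else on the desk was touched, and the job is handed in, though no verdict came back.

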